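# Seat a shelf label holder behind the lip and hold it home

## Robot

A 7-joint arm with a two-finger parallel gripper is mounted at the origin on the work surface. World frame = base frame: x ahead of the robot, y to its left, z up, the work surface at z = 0. Lengths are in m, angles in rad, forces in N, time in s.
With the tool pointing down it reaches from about 0.4 to 0.875 m from the base axis. Payload 6.5 kg.
Tool frame: the origin (TCP) lies between the finger pads; the fingertips stand 19 mm ahead of it and the grasp point (between the pads) is the TCP (r.tip_extent is the distance from the TCP to the fingertips, in m); z points along the fingers, y is the line along which they close (so a half turn about z gives the same grasp; the last joint's range is limited). The gripper opens to 88 mm and grips with 3 to 60 N. Pads are 18 mm wide; open, the fingers measure 123 mm over their backs; the gripper's body (75 mm by 187 mm) begins 45 mm behind the grasp point.
Start: joints at [-1.307, 0.536, -0.004, 1.538, 0.003, 1.067, -0.071], TCP at [0.21, 0.615, 0.258] pointing down, gripper open.
Joint ranges: [-2.7, 2.7], [-0.37, 2.16], [-1.27, 1.26], [0.24, 2.4], [-1.31, 4.45], [0.19, 1.91], [-2.76, 2.76]. Speed limits (rad/s): [2.39, 2.39, 3.14, 3.14, 3.14, 3.14, 3.14].

## Interface

Orientations are given as a unit quaternion [w, x, y, z].
In Python, from station import r gives the robot as it stands.
- The arm moves only by the tool send_rows, never from a script. Its arguments are lists of equal length, an entry for each row: "dp": the shift along the tool's x, y, z in cm, a list of three; "angular": the turn, a rotation vector about the tool's x, y, z in rad, a list of three; "fingers": the closure, from 0 (fully open) to 1 (shut). In form: {"dp": [[x, y, z], ...], "angular": [[rx, ry, rz], ...], "fingers": [fingers, ...]}. A call has 1 to 20 rows; each row is the pose to reach, as a shift and turn from the pose commanded when the call began, along the tool's axes at that moment; what a row does not reach only later rows make up. A row lasts 1/8 s, in which the tool goes at most 62.5 mm and 10.7 degrees, less where a joint would pass 70% of its speed; a pose out of reach is approached as far as the arm can. A call with a gripper value outside its range is refused whole. The fingers move at their own pace and stop on an object; "newtons" is the grip in N (left out, the last holds). Time passes only in rows, so rows that repeat a pose let the fingers close. It gives the time, the measured TCP pose, the force, the opening and the grip force at its end, in the units of the state.
- r.get_obs(): the state, without advancing time (a new reading comes with each control period).
- r.camera(name): name is "scene" or "top" or "wrist"; returns the picture (480x640x3 uint8, red, green, blue); there is no depth.
- r.camera_model(name): a dict with "camera_matrix" (3x3 intrinsics, pixels), "world_from_camera" (4x4, takes a point from camera to world coordinates). Camera axes: x right, y down, z forward; pixel columns grow to the right and rows downward; lengths in m; the calibration is good to about 2 mm. A picture is of the moment at which its call begins: read the wrist's pose just before it. camera_model takes no time and is no camera call; for the wrist camera it gives the pose at the moment of the call.
- r.finish_job(): hands the job in; it is judged then, once.
The state is a dict: "time_s": time; "q": joint angles; "dq": joint speeds; "tau": joint torques, N m; "eef_pos": TCP position; "ee_rot": TCP orientation; "ft_force": force on the tool from outside, world axes, zero at the start; "moment": the same for the moment, N m; "gripper_width": opening from 0.0 (shut) to 1.0 (fully open); "grasp_force": force on a finger pad.
Only numpy, scipy, OpenCV 4.12 (cv2) and the standard library are available. Lean on these libraries where they do the work, as an engineer would, in place of code of your own. Each camera call takes 0.05 s, during which the arm holds its last target. There are 200 camera calls.

## Task

Clear the dust from the one empty slot in the shelf edge: press the sprung cap of the air canister clamped on the shelf all the way down and let it spring back up, while the slot is still empty. Then take the wider of the two label holders from the wooden stand and push it upright, rib up, down behind the shelf lip into the empty slot, against the sprung bar inside, until it is fully home. Finish while still holding it pressed home there (it springs up if let go), and leave everything else where it is.

Things in the scene. Friction and masses are not known exactly. Their poses are not given: they have to be found in the camera images.
- shelf: Low white steel shelf tier on blue feet, fixed; y from -235 to +165 mm, board top 75 mm above the table, back at x = +182. Origin on the table under the middle of the empty slot; x points from the lip to the shelf's back, y along its edge, z up. Beside the empty slot, centred at y = -118 and +118 mm, holders 90 mm wide are already home in the edge, their tops at 128 mm.
- slot_mouth (a point): Middle of the empty slot's mouth, 75 mm above the table, axes as the shelf's. The upright slot, between the 3 mm front lip and the board edge, is open on top, 9 mm wide (x -4.5 to +4.5) and 124 mm long (y -62 to +62). The lip's rim flares 8 mm outward (to -x) between 75 and 87 mm height; the board edge is bevelled back 10 mm over its top 10 mm.
- seat_bar (a joint): Sprung bar (black, 7 x 116 mm) at the bottom of the empty slot: 0 = up, its top 52 mm above the table (23 mm below the board top); grows as it is pressed down, to the stop at 0.012 m. About 2 N to start it, 10.5 N at the stop.
- wide_holder: The wider label holder, grey plastic, loose, about 60 g: upright plate 5 mm thick (x), 110 mm wide (y), 58 mm high; on top a grip rib 10 mm thick (x), 44 mm wide (y), from 56 to 88 mm above the bottom edge. Paper card on its -x face (either face may look forward). Origin at the middle of the bottom edge, z up. Starts in either groove of the stand.
- narrow_holder: The narrower label holder, same but 64 mm wide with a 30 mm rib; stays in the stand. Origin at the middle of its bottom edge.
- stand: Light wooden stand, fixed, 140 x 130 mm, origin at the centre of its underside; two grooves along its y at x = -40 and +40 mm, floor 12 mm and walls' top 34 mm above the table, 8 mm wide, 117 mm long. One holder stands in each groove; which is in which varies.
- canister: Small aluminium air canister, 60 mm across, fixed with a steel clamp on the shelf board, on the right (-y) of the empty slot; origin at the centre of its foot plate's underside, on the board. A thin straw on its cap points to the canister's +y.
- cap_top (a point): Middle of the top of the canister's round white sprung cap (30 mm across), 168 mm above the canister's origin, 243 mm above the table. Pressed straight down.
- cap (a joint): The cap's travel: 0 = up, 0.006 m = fully down; about 2 N to start, 6 N fully down; springs back.
- carton: Small cardboard box 50 x 70 x 45 mm lying on the shelf board; bystander. Origin at the centre of its underside.
- valve: Small glass radio valve with black base, 32 mm across, 56 mm high, standing on the shelf board; bystander. Origin at its underside.
- relay: Black relay block 45 x 60 x 41 mm with two brass strips, on the table; bystander. Origin at its underside.
- insulator: White ribbed ceramic insulator, 44 mm across, 46 mm high, on the table; bystander. Origin at its underside.
- screwdriver: Screwdriver lying on the table; bystander.
- jar: Glass jar with lid, 64 mm across, 75 mm high, on the table; bystander. Origin at its underside.

How it is judged:
On the way, in this order (a step that is already met when the one before it is completed fails the run):
1. the canister's cap is pressed down while the slot is still empty (value of joint cap above 0.0045 m and distance between wide_holder and slot_mouth above 0.08 m), for 0.05 s.
2. the cap has sprung back up while the slot is still empty (value of joint cap below 0.0015 m and distance between wide_holder and slot_mouth above 0.08 m), for 0.05 s.
3. the wide holder is pressed home in the slot (value of joint seat_bar above 0.009 m and x of wide_holder in the frame of shelf between -0.006 and 0.006 m and y of wide_holder in the frame of shelf between -0.014 and 0.014 m and z of wide_holder in the frame of shelf between 0.034 and 0.048 m and angle between wide_holder's own z axis and vertical below 0.12 rad and angle between the y axis of wide_holder and the y axis of shelf, either way round below 0.1 rad and contact force between any of the fingers, the arm and wide_holder above 3 N), for 0.3 s.
At the end, for the whole second after the job is handed in: The wide holder stands upright (0.12 rad) in the empty slot, along it (0.1 rad), within 14 mm of its middle lengthways, the sprung bar under it at least 9 of its 12 mm down, the robot still touching it with over 3 N, through the last second; the canister cap is up (all of step 3 and value of joint cap below 0.0015 m); the arm keeps its last pose, push and grip.
It fails at once if the narrow holder, which stays in the stand, is moved more than 40 mm (distance of narrow_holder from where it was at the start of the episode above 0.04 m).
It fails at once if the carton or the valve on the shelf is moved more than 40 mm (distance of any of carton, valve from where it was at the start of the episode above 0.04 m).
It fails at once if the relay, insulator, screwdriver or jar on the table is moved more than 40 mm (distance of any of relay, insulator, screwdriver, jar from where it was at the start of the episode above 0.04 m).
It also fails if it takes over 54 s, if anything falls off the work surface, if the arm or the gripper's body presses on something with over 40 N, if the wrist force passes 120 N, or if a joint passes its speed limit or range.

## Working session

There is one attempt and no reset: what is moved stays moved. The work goes in short steps, Python scripts to look and compute and a tool call to move; the robot and the scene stay as the last step left them, time stands still between calls to the robot, and variables do not carry over. Pictures are saved under pics/ and viewed, at most 10 in all, crops included, and the job is handed in when it is done.

Besides the shell and the picture viewer there is one more tool, called after ">>>" as a command line: name --argument value ..., lists and objects as JSON in quotes. send_rows: Moves the arm, as the interface text tells. Its arguments: {"type":"object","properties":{"dp":{"type":"array"},"angular":{"type":"array"},"fingers":{"type":"array"},"newtons":{"type":"number"}},"required":["dp","angular","fingers"]}

```bash
mkdir -p pics
python3 - <<'E'
from station import r
import cv2,numpy as np
np.set_printoptions(precision=4,suppress=True)
o=r.get_obs();print({k:o[k] for k in('time_s','eef_pos','ee_rot','gripper_width','ft_force')})
for n in('scene','top'):
    cv2.imwrite(f'pics/{n}0.png',r.camera(n)[:,:,::-1]);m=r.camera_model(n);print(n,m['camera_matrix'],m['world_from_camera'])
E
```

```text
{'time_s': 0.0, 'eef_pos': array([0.2104, 0.6144, 0.2569]), 'ee_rot': array([-0.0001,  0.1641,  0.9864, -0.0009]), 'gripper_width': 0.9974486642402092, 'ft_force': array([ 0.3704, -0.3963,  0.5517])}
scene [[510.8331   0.     321.6895]
 [  0.     510.8331 233.7732]
 [  0.       0.       1.    ]] [[-0.5731  0.4916 -0.6557  1.3137]
 [ 0.8193  0.3607 -0.4456  0.5173]
 [ 0.0174 -0.7926 -0.6095  0.9086]
 [ 0.      0.      0.      1.    ]]
top [[579.9739   0.     319.0803]
 [  0.     579.9739 245.3319]
 [  0.       0.       1.    ]] [[-0.0266 -0.9911  0.1302  0.3355]
 [-0.9996  0.0252 -0.0124 -0.0309]
 [ 0.009  -0.1304 -0.9914  1.5547]
 [ 0.      0.      0.      1.    ]]
```

View pics/top0.png

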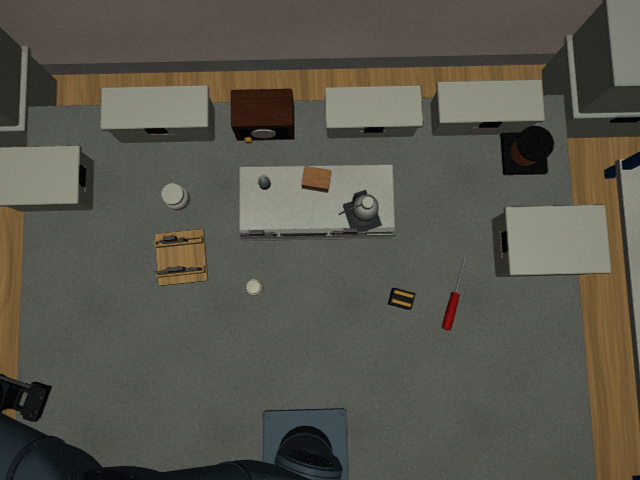

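View pics/scene0.png

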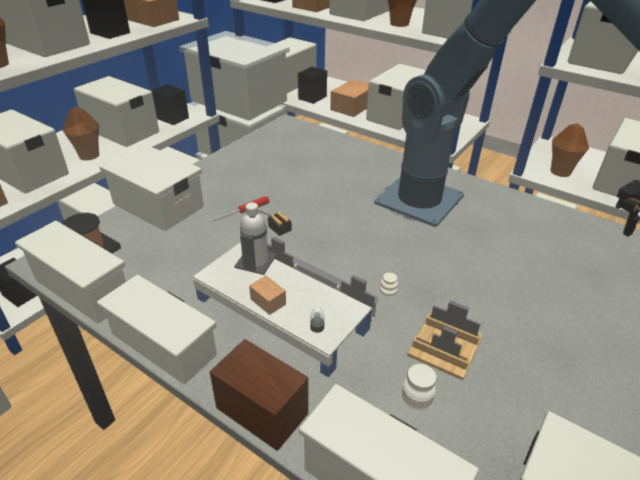

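The top view shows the shelf at about (240-395, 165-238), the canister cap at (368,201), and the stand at (155-207, 230-285). In the scene view the wide holder looks to be in the robot-side groove (458,318). I'll zoom in on the key areas and cast rays.

```bash
cat > h.py <<'E'
import numpy as np,cv2
from scipy.spatial.transform import Rotation as R
def cast(m,px,z):
    K=np.array(m['camera_matrix']);T=np.array(m['world_from_camera'])
    d=T[:3,:3]@np.linalg.solve(K,[px[0],px[1],1.]);o=T[:3,3]
    return o+d*(z-o[2])/d[2]
def proj(m,P):
    K=np.array(m['camera_matrix']);T=np.array(m['world_from_camera'])
    c=K@(T[:3,:3].T@(np.array(P)-T[:3,3]));return c[:2]/c[2]
def tool(o,dP):  # world shift (m) -> tool cm
    w,x,y,z=o['ee_rot'];return R.from_quat([x,y,z,w]).inv().apply(dP)*100
E
python3 - <<'E'
from station import r
from h import *
np.set_printoptions(precision=4,suppress=True)
t=cv2.imread('pics/top0.png');s=cv2.imread('pics/scene0.png')
a=cv2.resize(t[222:292,145:215],(400,400),interpolation=2);b=cv2.resize(t[160:245,230:400],(800,400)[:2],interpolation=2)
c=np.zeros((600,800,3),np.uint8)
c[:300,:300]=cv2.resize(t[222:292,145:215],(300,300),interpolation=2)
c[:300,300:800]=cv2.resize(t[160:245,235:400],(500,300),interpolation=2)
c[300:,:400]=cv2.resize(s[295:385,395:495],(400,300),interpolation=2)
c[300:,400:]=cv2.resize(s[200:350,190:390],(400,300),interpolation=2)
cv2.imwrite('pics/c.png',c)
m=r.camera_model('top')
hsv=cv2.cvtColor(t,cv2.COLOR_BGR2HSV)
k=((hsv[...,2]>140)&(hsv[...,1]<40)).astype(np.uint8)
k2=np.zeros_like(k);k2[155:240,232:402]=k[155:240,232:402]
cs=max(cv2.findContours(k2,0,2)[0],key=cv2.contourArea);pts=np.array([cast(m,p[0],.075)[:2] for p in cs],np.float32)
print('shelf',cv2.minAreaRect(pts),cv2.boxPoints(cv2.minAreaRect(pts)))
w=((hsv[...,0]<25)&(hsv[...,1]>70)&(hsv[...,2]>90)).astype(np.uint8);w2=np.zeros_like(w);w2[215:300,140:220]=w[215:300,140:220]
cs=max(cv2.findContours(w2,0,2)[0],key=cv2.contourArea);pts=np.array([cast(m,p[0],.034)[:2] for p in cs],np.float32)
print('stand',cv2.minAreaRect(pts),cv2.boxPoints(cv2.minAreaRect(pts)))
print('cap',cast(m,(368,201),.243))
E
```

```text
shelf ((0.6572805643081665, -0.04589606821537018), (0.3969672918319702, 0.16498172283172607), 89.49456787109375) [[ 0.573  -0.2436]
 [ 0.738  -0.2451]
 [ 0.7415  0.1519]
 [ 0.5765  0.1533]]
stand ((0.49553295969963074, 0.3154088258743286), (0.099308542907238, 0.1317691206932068), 4.615262031555176) [[0.4407 0.3771]
 [0.4513 0.2457]
 [0.5503 0.2537]
 [0.5397 0.3851]]
cap [ 0.6079 -0.1629  0.243 ]
```

View pics/c.png

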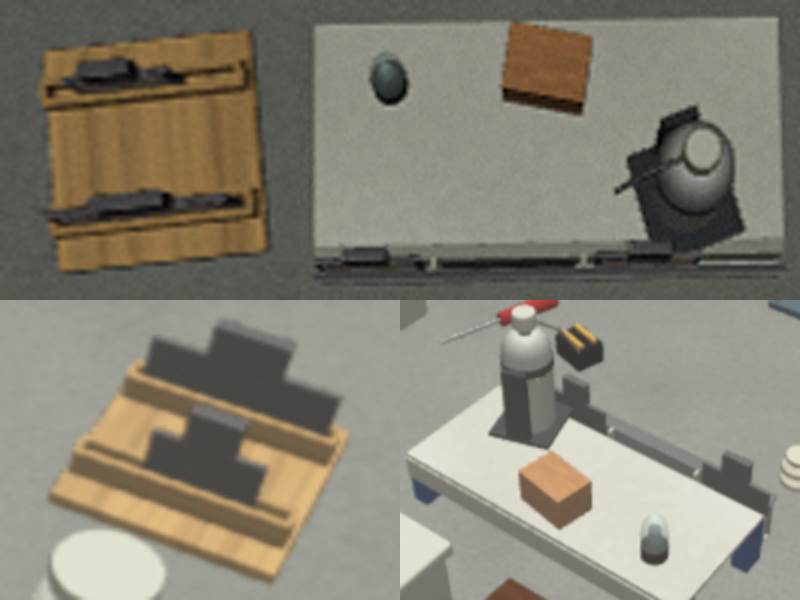

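The zoom shows the wide holder in the groove nearer the robot, rib at top-view pixel (176.5, 269). The cap is at (368, 202). First I'll move above the cap with the fingers shut and the tool turned to the shelf.

>>> send_rows --dp '[[-3, -3, -4.3], [-7, -7, -4.3], [-11, -11, -4.3], [-15, -15, -4.3], [-19, -19, -4.3], [-23, -23, -4.3], [-27, -27, -4.3], [-31, -31, -4.3], [-35, -35, -4.3], [-39, -39, -4.3], [-43, -43, -4.3], [-47, -47, -4.3], [-51, -51, -4.3], [-55, -55, -4.3], [-59, -58, -4.3], [-62.7, -60.7, -4.3], [-62.7, -60.7, -4.3], [-62.7, -60.7, -4.3], [-62.7, -60.7, -4.3]]' --angular '[[0, 0, 0.08], [0, 0, 0.16], [0, 0, 0.24], [0, 0, 0.32], [0, 0, 0.4], [0, 0, 0.48], [0, 0, 0.56], [0, 0, 0.64], [0, 0, 0.72], [0, 0, 0.8], [0, 0, 0.88], [0, 0, 0.96], [0, 0, 1.04], [0, 0, 1.12], [0, 0, 1.2], [0, 0, 1.25], [0, 0, 1.25], [0, 0, 1.25], [0, 0, 1.25]]' --fingers '[1, 1, 1, 1, 1, 1, 1, 1, 1, 1, 1, 1, 1, 1, 1, 1, 1, 1, 1]' --newtons 20

```text
time_s: 2.48
eef_pos: [0.6068, -0.1607, 0.3006]
ee_rot: [-0.001, 0.71, 0.705, 0.0]
ft_force: [-0.1, 0.3, 0.4]
gripper_width: 0.004
grasp_force: 0.0
```

>>> send_rows --dp '[[-0.2, 0.1, 2.0], [-0.2, 0.1, 3.4], [-0.2, 0.1, 3.9], [-0.2, 0.1, 4.2], [-0.2, 0.1, 4.4], [-0.2, 0.1, 4.5], [-0.2, 0.1, 4.5]]' --angular '[[0, 0, 0], [0, 0, 0], [0, 0, 0], [0, 0, 0], [0, 0, 0], [0, 0, 0], [0, 0, 0]]' --fingers '[1, 1, 1, 1, 1, 1, 1]'

```text
time_s: 3.35
eef_pos: [0.608, -0.1642, 0.2565]
ee_rot: [-0.0, 0.71, 0.704, 0.0]
ft_force: [-4.9, 1.5, 7.2]
gripper_width: 0.004
grasp_force: 3.5
```

>>> send_rows --dp '[[0, 0, 0.2], [0, 0, 0.3], [0, 0, 0.3]]' --angular '[[0, 0, 0], [0, 0, 0], [0, 0, 0]]' --fingers '[1, 1, 1]'

```text
time_s: 3.72
eef_pos: [0.6081, -0.1643, 0.2562]
ee_rot: [-0.0, 0.71, 0.704, 0.001]
ft_force: [-12.2, 5.1, 24.8]
gripper_width: 0.004
grasp_force: 12.6
```

Run:
```python
from station import r
import cv2
print(r.get_obs()['ft_force'],r.get_obs()['eef_pos'])
s=r.camera('scene')[:,:,::-1]
cv2.imwrite('pics/press.png',cv2.resize(s[150:270,180:340],(800,600)))
```

```text
[-12.21504497   5.08905957  24.78166278] [ 0.60808267 -0.164255    0.25620291]
```

View pics/press.png

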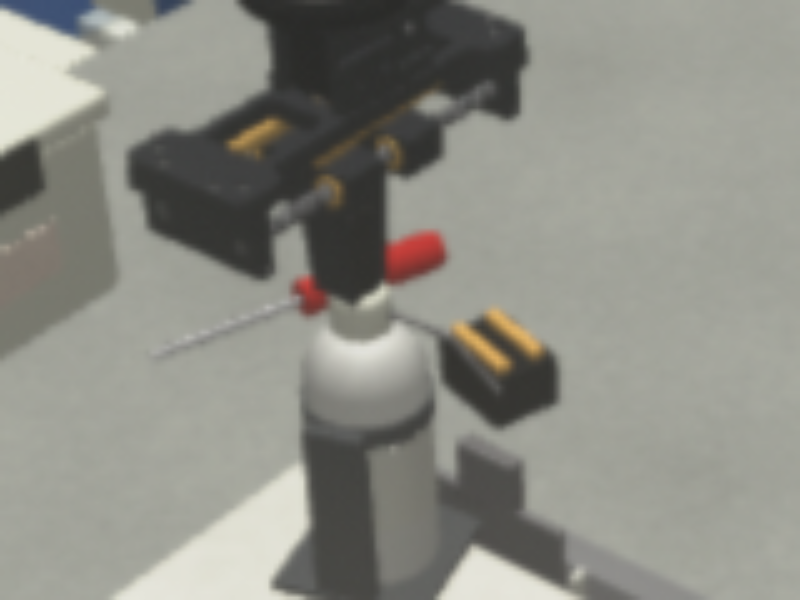

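The fingers sit on the cap, and 25 N with no further travel means it is bottomed out. Now I'll lift off and work out the grasp point.

>>> send_rows --dp '[[0, 0, -2], [0, 0, -6], [0, 0, -6]]' --angular '[[0, 0, 0], [0, 0, 0], [0, 0, 0]]' --fingers '[1, 1, 0.5]'

```text
time_s: 4.15
eef_pos: [0.6101, -0.1656, 0.3161]
ee_rot: [0.003, 0.71, 0.704, 0.002]
ft_force: [0.4, 0.6, -1.3]
gripper_width: 0.097
grasp_force: 0.0
```

Run:
```python
from station import r
from h import *
m=r.camera_model('top');t=cv2.imread('pics/top0.png')
# dark pixels around the near groove -> rib blob
g=t.max(2);print('rib',cast(m,(176.5,269.1),.1))
print('ends plate', cast(m,(145+50*.2333,222+213*.2333),.07),cast(m,(145+242*.2333,222+203*.2333),.07))
o=r.get_obs();P=cast(m,(176.5,269.1),.1);P[2]=.20;print(o['eef_pos'],tool(o,P-o['eef_pos']))
```

```text
rib [0.47541437 0.31027582 0.1       ]
ends plate [0.47294405 0.36793069 0.07      ] [0.47598405 0.25349352 0.07      ]
[ 0.6100569  -0.16560519  0.31612955] [ 47.48126639 -13.9900947   11.42719354]
```

>>> send_rows --dp '[[6, -1.8, 0], [12, -3.5, 0], [18, -5.3, 0], [24, -7, 2], [30, -8.8, 4], [36, -10.5, 6], [42, -12.3, 8], [47.5, -14, 9.5], [47.5, -14, 9.5], [47.5, -14, 9.5]]' --angular '[[0, 0, -0.01], [0, 0, -0.02], [0, 0, -0.03], [0, 0, -0.04], [0, 0, -0.05], [0, 0, -0.07], [0, 0, -0.08], [0, 0, -0.09], [0, 0, -0.09], [0, 0, -0.09]]' --fingers '[0.5, 0.5, 0.5, 0.5, 0.5, 0.5, 0.5, 0.5, 0.5, 0.5]'

```text
time_s: 5.4
eef_pos: [0.4724, 0.3117, 0.2171]
ee_rot: [0.0, 0.678, 0.735, -0.0]
ft_force: [0.1, -0.0, -0.3]
gripper_width: 0.503
grasp_force: 0.0
```

Run:
```python
from station import r
from h import *
np.set_printoptions(precision=4,suppress=True)
m=r.camera_model('wrist');im=r.camera('wrist')[:,:,::-1]
cv2.imwrite('pics/w1.png',im);np.savez('w1.npz',K=m['camera_matrix'],T=m['world_from_camera'])
print(m['world_from_camera'],r.get_obs()['eef_pos'],proj(m,[.4754,.3103,.1]))
```

```text
[[ 0.9967  0.0789  0.0213  0.4669]
 [ 0.0818 -0.9597 -0.2689  0.3799]
 [-0.0008  0.2698 -0.9629  0.3464]
 [ 0.      0.      0.      1.    ]] [0.4732 0.3104 0.2176] [326.7246 238.1662]
```

View pics/w1.png

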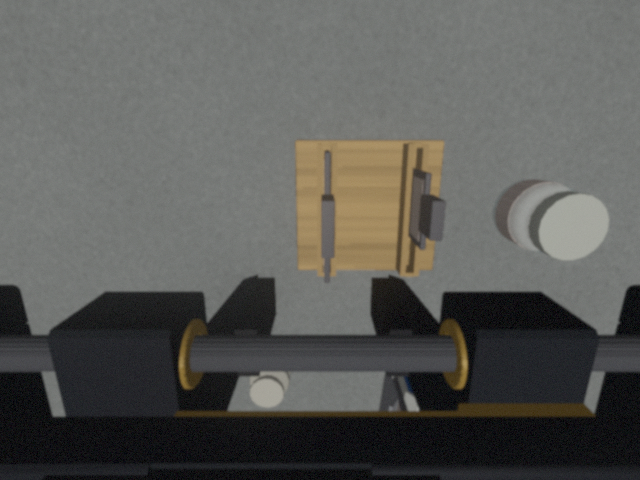

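The wide holder is at the left of the stand: rib columns 322-334, rows 196-258, plate end at row 282. The narrow one is at (430,215). I'll cast these.

Run:
```python
from h import *
np.set_printoptions(precision=4,suppress=True)
d=np.load('w1.npz');m={'camera_matrix':d['K'],'world_from_camera':d['T']}
g=cv2.imread('pics/w1.png').astype(int);s=g.max(2)-g.min(2)
for row in (160,175,205,225,240,250,256,262,275): 
    c=np.where((s[row,300:345]<30))[0]+300; print(row,c.min() if len(c) else 0,c.max() if len(c) else 0,len(c))
print('rib low end',cast(m,(328,258),.1),'plate low end',cast(m,(327.5,282),.07),'plate far',cast(m,(327.5,151),.07))
print('col edges@250',cast(m,(321.5,250),.1),cast(m,(334.5,250),.1))
print('stand edges',[cast(m,p,.02)for p in((297,141),(299,270),(443,141),(434,270))])
```

```text
160 325 330 6
175 325 330 6
205 322 333 12
225 322 333 12
240 322 333 12
250 322 333 12
256 322 333 12
262 324 329 6
275 300 344 32
rib low end [0.4777 0.2948 0.1   ] plate low end [0.4805 0.2625 0.07  ] plate far [0.471  0.3724 0.07  ]
col edges@250 [0.4723 0.3007 0.1   ] [0.482  0.3015 0.1   ]
stand edges [array([0.4432, 0.3776, 0.02  ]), array([0.453 , 0.2519, 0.02  ]), array([0.5763, 0.3885, 0.02  ]), array([0.5894, 0.2632, 0.02  ])]
```

>>> send_rows --dp '[[0.65, 0.3, 4], [0.65, 0.3, 8], [0.65, 0.3, 11], [0.65, 0.3, 13], [0.65, 0.3, 13], [0.65, 0.3, 13]]' --angular '[[0, 0, 0], [0, 0, 0], [0, 0, 0], [0, 0, 0], [0, 0, 0], [0, 0, 0]]' --fingers '[0.5, 0.5, 0.5, 0.5, 0.5, 0.5]'

```text
time_s: 6.2
eef_pos: [0.476, 0.3185, 0.0889]
ee_rot: [0.0, 0.678, 0.735, 0.001]
ft_force: [-0.6, 0.5, 0.1]
gripper_width: 0.496
grasp_force: 0.0
```

>>> send_rows --dp '[[0, 0, 0], [0, 0, 0], [0, 0, 0], [0, 0, 0], [0, 0, 0], [0, 0, 0], [0, 0, 0]]' --angular '[[0, 0, 0], [0, 0, 0], [0, 0, 0], [0, 0, 0], [0, 0, 0], [0, 0, 0], [0, 0, 0]]' --fingers '[0.7, 0.8, 0.85, 1, 1, 1, 1]' --newtons 40

```text
time_s: 7.08
eef_pos: [0.475, 0.3187, 0.0879]
ee_rot: [0.0, 0.678, 0.735, 0.0]
ft_force: [0.3, 1.2, 4.1]
gripper_width: 0.109
grasp_force: 40.0
```

The rib is gripped (9.6 mm opening, 40 N). Next: lift, carry over above the slot, and turn to the shelf.

>>> send_rows --dp '[[0, 0, -2], [0, 0, -5], [0, 0, -9], [-1, 0, -13.5], [-5, 0.8, -13.5], [-9, 1.5, -13.5], [-13, 2.2, -13.5], [-17, 2.9, -13.5], [-21, 3.6, -13.5], [-25, 4.2, -13.5], [-29, 4.9, -13.5], [-32, 5.4, -13.5], [-33.4, 5.6, -13.5], [-33.4, 5.6, -13.5], [-33.4, 5.6, -13.5]]' --angular '[[0, 0, 0], [0, 0, 0], [0, 0, 0], [0, 0, 0], [0, 0, 0.01], [0, 0, 0.02], [0, 0, 0.03], [0, 0, 0.04], [0, 0, 0.05], [0, 0, 0.06], [0, 0, 0.07], [0, 0, 0.08], [0, 0, 0.09], [0, 0, 0.09], [0, 0, 0.09]]' --fingers '[1, 1, 1, 1, 1, 1, 1, 1, 1, 1, 1, 1, 1, 1, 1]'

```text
time_s: 8.95
eef_pos: [0.5575, -0.008, 0.2228]
ee_rot: [-0.0, 0.71, 0.705, 0.0]
ft_force: [0.3, -0.2, 0.0]
gripper_width: 0.108
grasp_force: 40.0
```

Run:
```python
from station import r
from h import *
np.set_printoptions(precision=4,suppress=True)
m=r.camera_model('wrist');im=r.camera('wrist')[:,:,::-1]
np.savez('w2.npz',K=m['camera_matrix'],T=m['world_from_camera'])
cv2.imwrite('pics/w2.png',im)
t=r.camera_model('top');print('slot by top gap',cast(t,(304.3,234.2),.06))
print(r.get_obs()['eef_pos'],proj(m,[.558,-.011,.075]),proj(m,[.558,.051,.075]))
```

```text
slot by top gap [ 0.562 -0.012  0.06 ]
[ 0.5575 -0.008   0.2227] [323.4527 230.0242] [322.9474 153.4661]
```

View pics/w2.png

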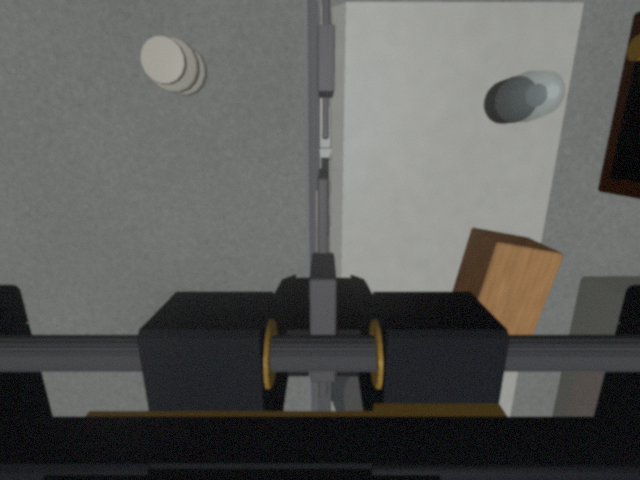

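The held holder is upright and square; its far plate end is at about (323,180). The slot's left end is near (325,155). I'll zoom in to compare columns.

Run:
```python
import cv2
a=cv2.imread('pics/w2.png')[0:210,295:365]
a=cv2.rotate(a,cv2.ROTATE_90_CLOCKWISE)
cv2.imwrite('pics/w2c.png',cv2.resize(a,(800,267),interpolation=0))
```

```text
(no output)
```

View pics/w2c.png

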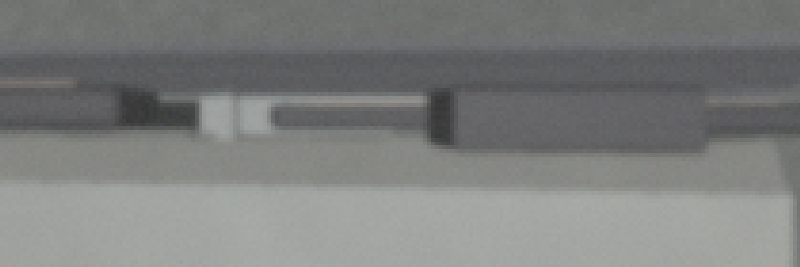

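Run:
```python
from h import *
np.set_printoptions(precision=4,suppress=True)
d=np.load('w2.npz');m={'camera_matrix':d['K'],'world_from_camera':d['T']}
f=lambda x,y,z:cast(m,(295+y/3.81-.5,210-x/3.81-.5),z)
print('nb rib near/far',f(455,120,.128),f(707,121,.128))
print('divider',f(200,114.5,.075),f(272,114.5,.075))
print('board edge line (x=14.5)',f(100,182,.075),f(780,190,.075))
print('held plate: side centre',f(118,108,.205),'far end top',f(118,108,.2053))
```

```text
nb rib near/far [0.5601 0.0901 0.128 ] [0.5605 0.1255 0.128 ]
divider [0.5592 0.0483 0.075 ] [0.5593 0.0626 0.075 ]
board edge line (x=14.5) [0.5733 0.0276 0.075 ] [0.5738 0.1528 0.075 ]
held plate: side centre [0.558 0.045 0.205] far end top [0.558  0.045  0.2053]
```

>>> send_rows --dp '[[-0.15, 0.15, 2], [-0.15, 0.15, 4], [-0.15, 0.15, 5.5], [-0.15, 0.15, 6.5], [-0.15, 0.15, 7.2], [-0.15, 0.15, 8], [-0.15, 0.15, 8.6], [-0.15, 0.15, 9], [-0.15, 0.15, 9]]' --angular '[[0, 0, 0], [0, 0, 0], [0, 0, 0], [0, 0, 0], [0, 0, 0], [0, 0, 0], [0, 0, 0], [0, 0, 0], [0, 0, 0]]' --fingers '[1, 1, 1, 1, 1, 1, 1, 1, 1]'

```text
time_s: 10.12
eef_pos: [0.5591, -0.0113, 0.1326]
ee_rot: [-0.0, 0.71, 0.704, -0.0]
ft_force: [-0.8, 0.1, -0.0]
gripper_width: 0.107
grasp_force: 40.0
```

The holder entered freely. Now to press it onto the bar.

>>> send_rows --dp '[[0, 0, 0.4], [0, 0, 0.8], [0, 0, 1.2], [0, 0, 1.5], [0, 0, 1.6], [0, 0, 1.6], [0, 0, 1.6]]' --angular '[[0, 0, 0], [0, 0, 0], [0, 0, 0], [0, 0, 0], [0, 0, 0], [0, 0, 0], [0, 0, 0]]' --fingers '[1, 1, 1, 1, 1, 1, 1]' --newtons 50

```text
time_s: 11.0
eef_pos: [0.5597, -0.0113, 0.1174]
ee_rot: [0.0, 0.71, 0.704, 0.0]
ft_force: [-2.0, -0.1, 8.5]
gripper_width: 0.11
grasp_force: 50.0
```

>>> send_rows --dp '[[0, 0, 0.1], [0, 0, 0.2], [0, 0, 0.2], [0, 0, 0.2], [0, 0, 0.2]]' --angular '[[0, 0, 0], [0, 0, 0], [0, 0, 0], [0, 0, 0], [0, 0, 0]]' --fingers '[1, 1, 1, 1, 1]'

```text
time_s: 11.62
eef_pos: [0.5599, -0.0113, 0.1158]
ee_rot: [0.0, 0.71, 0.704, 0.001]
ft_force: [-3.2, 0.4, 11.8]
gripper_width: 0.109
grasp_force: 50.0
```

>>> send_rows --dp '[[0, 0, 0.1], [0, 0, 0.1], [0, 0, 0.1], [0, 0, 0.1], [0, 0, 0.1]]' --angular '[[0, 0, 0], [0, 0, 0], [0, 0, 0], [0, 0, 0], [0, 0, 0]]' --fingers '[1, 1, 1, 1, 1]'

```text
time_s: 12.25
eef_pos: [0.5601, -0.0114, 0.1157]
ee_rot: [0.0, 0.71, 0.704, 0.001]
ft_force: [-5.3, -0.1, 20.9]
gripper_width: 0.112
grasp_force: 50.0
```

Run:
```python
from station import r
import cv2,numpy as np
o=r.get_obs();print(o['eef_pos'],o['ft_force'],o['moment'])
s=r.camera('scene')[:,:,::-1];w=r.camera('wrist')[:,:,::-1]
cv2.imwrite('pics/end.png',np.hstack([cv2.resize(s[190:340,210:410],(400,300)),cv2.resize(w[:,:],(400,300))]))
```

```text
[ 0.5601084  -0.01141361  0.11568226] [-5.34399642 -0.10229129 20.90257165] [ 0.06315651  1.43334446 -0.00889782]
```

View pics/end.png

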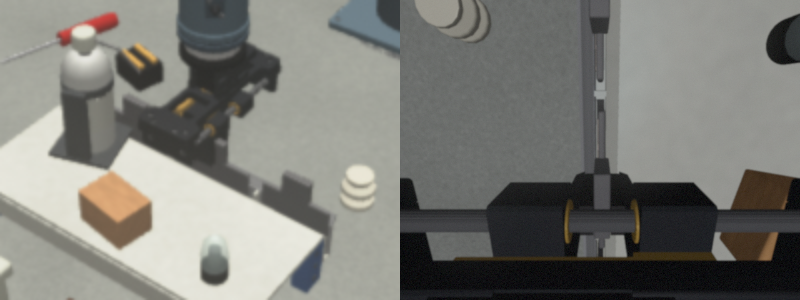

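The plate is in the slot, in line with its neighbours and at the hard stop: 21 N with no further travel, bottom edge at about 40 mm.

```bash
python3 -c "
from station import r
print(r.finish_job())"
```

```text
the job is handed in; nothing more can be done
None
```

I pressed the cap fully down and released it, then pushed the wide holder to the bottom stop in the slot and handed in at about 12 s with the gripper still pressing it home at about 21 N; no verdict came back.

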